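# Rock the stuck block out of the block heater

### The arm

A 7-joint arm with a two-finger parallel gripper is mounted at the origin on the work surface. World frame = base frame: x ahead of the robot, y to its left, z up, the work surface at z = 0. Lengths are in mm, angles in rad, forces in N, time in s.
With the tool pointing down it reaches from about 400 to 875 mm from the base axis. Payload 6.5 kg.
Tool frame: the origin (TCP) lies between the finger pads; the fingertips stand 19 mm ahead of it and the grasp point (between the pads) is the TCP (arm.nose_length is the distance from the TCP to the fingertips, in mm); z points along the fingers, y is the line along which they close (so a half turn about z gives the same grasp; the last joint's range is limited). The gripper opens to 85 mm and grips with 20 to 120 N. Pads are 22 mm wide; open, the fingers measure 114 mm over their backs; the gripper's body (76 mm by 85 mm) begins 54 mm behind the grasp point. The pads swing forward as they close: fully open they stand 13 mm farther back than shut.
Start: joints at [1.126, 0.536, -0.004, 1.538, 0.003, 1.067, -0.071], TCP at [240.369, -603.914, 250.29] pointing down, gripper open.
Joint ranges: [-2.7, 2.7], [-0.37, 2.16], [-1.27, 1.26], [0.24, 2.4], [-1.31, 4.45], [0.19, 1.91], [-2.76, 2.76]. Speed limits (rad/s): [2.39, 2.39, 3.14, 3.14, 3.14, 3.14, 3.14].

### API

Orientations are given as a unit quaternion [w, x, y, z].
In Python, from bench import arm gives the robot as it stands. The module is installed in compiled form; this text tells all that it offers.
- The arm moves only by the tool servo_tool, never from a script. Its argument "motion" is a list of rows, each a list of 4 numbers: the shift along the tool's x, y, z in m, then the turn about the tool's z in rad. In form: [[tx, ty, tz, roll], ...]. A call has 1 to 8 rows; each row is the pose to reach, as a shift and turn from the pose commanded when the call began, along the tool's axes at that moment; what a row does not reach only later rows make up. A row lasts 1/8 s, in which the tool goes at most 62.5 mm and 10.7 degrees, less where a joint would pass 70% of its speed; a pose out of reach is approached as far as the arm can. A call with a gripper value outside its range is refused whole. "jaw" is the finger opening in m, from 0 to 0.0854, set as the call begins (left out, the last holds). The fingers move at their own pace and stop on an object; "squeeze" is the grip in N (left out, the last holds). Time passes only in rows, so rows that repeat a pose let the fingers close. It gives the time, the measured TCP pose, the force and the opening at its end, in the units of the state.
- arm.state(): the state, without advancing time (a new reading comes with each control period).
- arm.capture(name): name is "scene" or "top" or "wrist"; returns (picture, depth): 384x512x3 uint8, blue, green, red; 384x512 float32, mm along the optical axis (not along the pixel's ray), 0 where there is no reading.
- arm.camera_model(name): a dict with "fx", "fy", "cx", "cy" (pixels), "R" (3x3) and "t" (3): a world point X has camera coordinates R X + t. Camera axes: x right, y down, z forward; pixel columns grow to the right and rows downward; lengths in mm; the calibration is good to about 2 mm. A picture is of the moment at which its call begins: read the wrist's pose just before it. camera_model takes no time and is no camera call; for the wrist camera it gives the pose at the moment of the call.
- arm.hand_in(): hands the job in, once; it reports no verdict.
The state is a dict: "clock": time; "joint_positions": joint angles; "dq": joint speeds; "effort": joint torques, N m; "tool_pos": TCP position; "orientation": TCP orientation; "wrist_force": force on the tool from outside, world axes, zero at the start; "torque": the same for the moment, N m; "width": opening from 0.0 (shut) to 1.0 (fully open).
Only numpy, scipy, OpenCV 4.12 (cv2) and the standard library are available. Lean on these libraries where they do the work, as an engineer would, in place of code of your own. Each camera call takes 0.05 s, during which the arm holds its last target. There are 200 camera calls.

### The job

Lift the clear cover off the block heater and set it down flat on the bench. Then take the metal block by its square post and rock it from side to side, towards one retaining bar and then the other, until it has pushed both stiff bars well back and is free (let the block push the bars, not the gripper). Draw it up out of the well and finish while still holding it upright and still above its well, just clear: the block's lowest part 1 to 4 cm above the heater's top; leave the tube rack, the tip box and the bottle where they are.

Things in the scene. Friction and masses are not known exactly. Their poses are not given: they have to be found in the camera images.
- heater: White block heater, fixed to the bench: 170 mm (x, from -95 to +75 of the origin) by 170 mm (y), flat top 90 mm above the bench. Origin at bench level under the middle of its well; z up, x points away from the display panel, across the retaining bars. The well in its top is 80 mm (x) by 66 mm (y).
- well (a point): Middle of the well's mouth, level with the heater's top, 90 mm above the bench; axes as the heater's.
- block: Aluminium block in the well, 0.3-0.45 kg, axes as the heater's. Origin: middle of its underside, 33 mm above the bench at the start. From it up: tongue 20 (x) by 58 (y), 8 mm tall, in a slot 22 mm wide, 5 mm deep, so the foot cannot slide; body 34 by 60 mm to 55 mm; central post 16 by 16 mm to 105 mm, the handle. It rocks on its tongue about y; it rises only 2.5 mm till both bars are back.
- post_top (a point): Middle of the top face of the block's square post, 105 mm above the block's origin.
- bar_front (a joint): Steel retaining bar at the block's -x side (heater frame), in m: 0 at the start, its face against the block, a lip 4 mm over the block's top edge; up to 0.008 pushed back towards -x. Takes about 18 N, stays where pushed. Clears the upright block from about 0.005; push it to 0.006-0.008 by tilting the block's top about 0.12-0.18 rad towards -x, then bring it upright.
- bar_rear (a joint): The like bar at the block's +x side, pushed back towards +x by tilting the block's top towards +x. Each bar is 56 mm long (y), 10 mm thick; the lips are 7 mm thick, their tops 97.5 mm above the bench. Fingertips holding the post must stay above the lips.
- bar_front_lip (a point): Middle of the inner top edge of the front bar's lip; moves with the bar, 13 mm from the well's middle at the start.
- bar_rear_lip (a point): Middle of the inner top edge of the rear bar's lip, likewise.
- cover: Loose clear plastic cover, an upturned box 100 (x) by 90 (y) by 60 mm tall, walls 3 mm, 0.18 kg, on the heater's top over block and bars. Origin: middle of its open lower edge. On top a grip bar 40 (x) by 16 (y) mm, from 60 to 90 mm above the origin. The post stands 48 mm up inside: lift at least 60 mm before moving sideways. The bench to the heater's right (-y side) is clear.
- cover_grip (a point): Middle of the top of the cover's grip bar, 90 mm above the cover's origin; axes as the cover's.
- rack: Bystander: orange tube rack 70 by 130 mm, 70 mm tall, with capped tubes. Origin under its middle.
- tipbox: Bystander: closed box of pipette tips, 85 by 120 mm, 65 mm tall. Origin under its middle.
- bottle: Bystander: reagent bottle 56 mm across, 120 mm tall. Origin under its middle.
Not all that is in view belongs to the job. Several things look just like the heater: the one meant starts nearest to the robot's base. What is shaped like the cover but purple is not meant.

How it is judged:
By the outcome, as a careful person would: the job done as asked, in the order asked, and still so for the second after the job is handed in, while the arm keeps its last pose, push and grip.
It also fails if it takes over 59 s, if anything falls off the work surface, if the arm or the gripper's body presses on something with over 40 N, if the wrist force passes 120 N, or if a joint passes its speed limit or range.

## Working session

There is one attempt and no reset: what is moved stays moved. The work goes in short steps, Python scripts to look and compute and a tool call to move; the robot and the scene stay as the last step left them, time stands still between calls to the robot, and variables do not carry over. Pictures are saved under pics/ and viewed, on a budget of 10 in all, crops included, one or two more only if the job needs it, and the job is handed in when it is done.

Besides the shell and the picture viewer there is one more tool, called after "Request:" by a JSON object that holds its "name" and its "arguments". servo_tool: Moves the arm, as the interface text tells. Its arguments: {"type":"object","properties":{"motion":{"type":"array","items":{"type":"array","items":{"type":"number"}}},"jaw":{"type":"number"},"squeeze":{"type":"number"}},"required":["motion"]}

```bash
mkdir -p pics; cat > h.py <<'E'
import numpy as np, cv2
from bench import arm
def cap(n):
    m=arm.camera_model(n); im,d=arm.capture(n)
    return np.array(im),np.array(d),m
def cloud(d,m):
    v,u=np.mgrid[:d.shape[0],:d.shape[1]]
    c=np.stack([(u-m['cx'])/m['fx']*d,(v-m['cy'])/m['fy']*d,d],-1)
    X=(c-np.array(m['t']))@np.array(m['R']); X[d<=0]=np.nan
    return X
def ray(u,v,z,m):
    R=np.array(m['R']);t=np.array(m['t']);o=-R.T@t
    r=R.T@np.array([(u-m['cx'])/m['fx'],(v-m['cy'])/m['fy'],1]); return o+r*(z-o[2])/r[2]
def proj(X,m):
    c=np.array(m['R'])@np.array(X)+np.array(m['t']); return c[0]/c[2]*m['fx']+m['cx'],c[1]/c[2]*m['fy']+m['cy']
E
python3 - <<'E'
from h import *
for n in('scene','top'):
    im,d,m=cap(n); np.savez('/tmp/'+n,im=im,d=d); 
    print(n,-np.array(m['R']).T@m['t'],m['fx'],np.array(m['R'])[2]); cv2.imwrite(f'pics/{n}0.png',im)
    X=cloud(d,m); 
print(arm.state())
E
```

```text
scene [1200.95995348 -102.38518052  794.99954298] 375.8240764687309 [-0.65693679  0.22131564 -0.72073118]
top [ 494.17469368   95.57890831 1005.12880164] 359.17904516427245 [ 0.11903923 -0.00562447 -0.99287362]
{'clock': 0.1, 'joint_positions': array([ 1.12580815,  0.53709264, -0.0044481 ,  1.53879676,  0.00261294,
        1.06730349, -0.07118655]), 'dq': array([-2.16782198e-03,  5.94888565e-05,  1.20398789e-03, -1.97700427e-03,
        7.11775050e-04, -8.52676685e-04,  3.63479114e-04]), 'effort': array([ 3.20370615e-03, -5.84568965e+01,  1.05229028e+00, -2.59780455e+01,
        1.27029995e-02,  4.53957109e-03, -6.50802258e-05]), 'tool_pos': array([ 240.15185571, -603.41323617,  249.49039413]), 'orientation': array([-7.68905016e-04,  9.82108797e-01,  1.88312706e-01, -2.10680004e-04]), 'wrist_force': array([ 0.44812239, -0.32482512,  1.02007795]), 'torque': array([ 0.02111166, -0.02658151, -0.0292105 ]), 'width': 1.0012603739360637}
```

View pics/scene0.png

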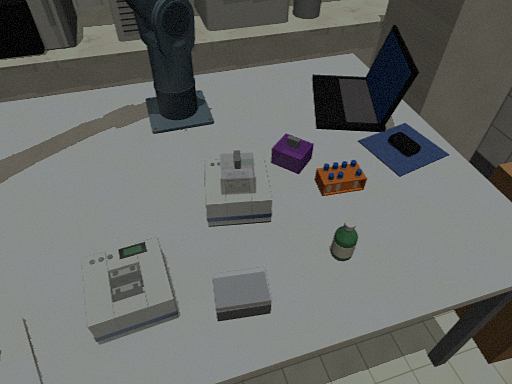

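View pics/top0.png

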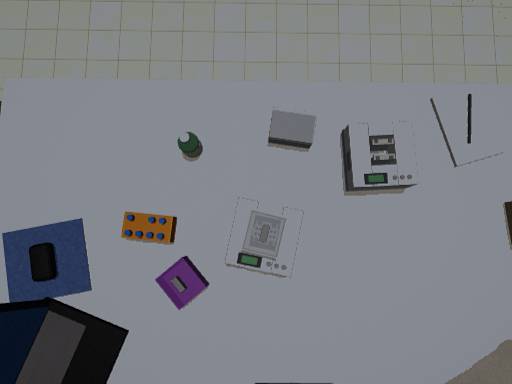

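Candidates for the heater are the covered one at scene (238,190) / top (264,236), and the uncovered one at scene (128,288) / top (380,155). Cover candidates are the clear one at top (264,232), and the purple one at top (182,283). I choose the covered heater, which is nearest the base, and its clear cover. Next I'll check that in a close crop and measure.

```bash
python3 - <<'E'
from h import *
f=np.load('/tmp/top.npz');im=f['im'];d=f['d'];m=arm.camera_model('top');X=cloud(d,m)
c=im[180:290,210:320]; cv2.imwrite('pics/c1.png',cv2.resize(c,None,fx=5.4,fy=5.4,interpolation=cv2.INTER_CUBIC))
Z=X[...,2]; sub=np.zeros(Z.shape,bool); sub[185:290,210:320]=1
def rect(k,name):
    k=(k&sub).astype(np.uint8); n,l,s,_=cv2.connectedComponentsWithStats(k); 
    if n<2: print(name,'none');return
    i=1+s[1:,4].argmax(); P=X[l==i]
    r=cv2.minAreaRect(P[:,:2].astype(np.float32)); print(name,r,s[i,4],np.nanmedian(P[:,2]),P.mean(0))
rect((Z>80)&(Z<100),'top90'); rect((Z>70)&(Z<260),'all'); rect((Z>140)&(Z<158),'covertop'); rect((Z>168),'grip')
print(np.histogram(Z[sub],bins=np.arange(-10,210,10)))
E
```

```text
top90 ((493.79541015625, 84.88870239257812), (169.94253540039062, 170.38897705078125), 78.81245422363281) 2897 88.69786875786033 [487.88680414  84.91244936  88.73390211]
all ((493.79541015625, 84.88870239257812), (169.94253540039062, 170.38897705078125), 78.81245422363281) 4501 90.03148392132981 [492.4792019   85.22036898 110.89215341]
covertop ((501.0526428222656, 85.52156066894531), (89.9281005859375, 99.73778533935547), 76.7418212890625) 1481 148.58244222456204 [500.76099645  85.77902799 148.63279941]
grip ((501.0417175292969, 85.77771759033203), (15.596383094787598, 39.74605178833008), 76.33452606201172) 123 178.37325776143396 [500.92504425  85.7461342  178.36009875]
(array([5382, 1612,    0,    0,    0,    0,    0,    0,    0, 2233,  664,
          0,    0,    0,    0, 1205,  276,    0,  108,   15,    0]), array([-10,   0,  10,  20,  30,  40,  50,  60,  70,  80,  90, 100, 110,
       120, 130, 140, 150, 160, 170, 180, 190, 200]))
```

View pics/c1.png

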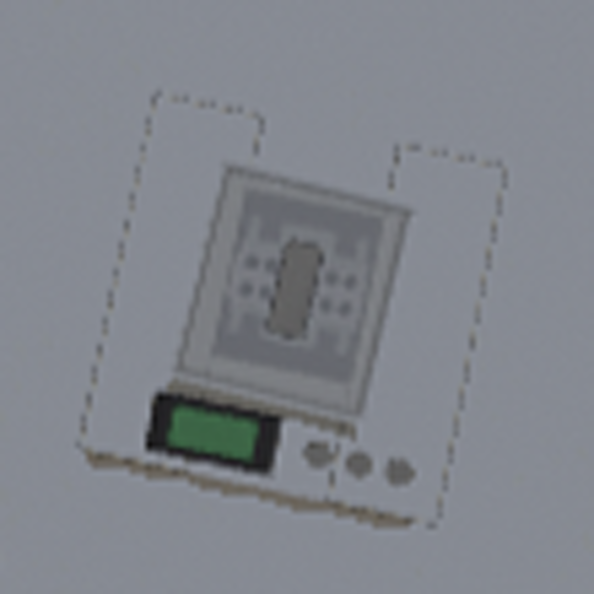

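The crop confirms the choice. It shows the white heater with its green display facing the robot, at crop (215,430), and the clear cover with its grip bar at crop (296,290). The block and bars show through the cover. The heater origin is about (503.6, 83) with yaw −11.2°. The cover is at about (501, 85.7) with yaw −13.5°.

```bash
cat >> h.py <<'E'
from scipy.spatial.transform import Rotation as Ro
def go(x,y,z,yaw=None):
    s=arm.state();q=s['orientation'];R=Ro.from_quat([q[1],q[2],q[3],q[0]]).as_matrix()
    a=np.degrees(np.arctan2(R[1,0],R[0,0])); dd=R.T@(np.array([x,y,z])-s['tool_pos'])/1000
    roll=0 if yaw is None else np.radians((a-yaw+90)%180-90)
    print('at',s['tool_pos'].round(1),'yaw',a.round(2),'t',round(s['clock'],2),'w',round(float(s['width']),3),'F',s['wrist_force'].round(1),'-> shift',dd.round(4),'roll',round(roll,4))
E
python3 -c "
from h import *
go(501,85.7,250,-13.5)"
```

```text
at [ 240.2 -603.4  249.5] yaw 21.71 t 0.1 w 1.001 F [ 0.4 -0.3  1. ] -> shift [ 4.972e-01 -5.438e-01  3.000e-04] roll 0.6145
```

Request:
{"name": "servo_tool", "arguments": {"motion": [[0.497,-0.544,0,0.6145],[0.497,-0.544,0,0.6145],[0.497,-0.544,0,0.6145],[0.497,-0.544,0,0.6145],[0.497,-0.544,0,0.6145],[0.497,-0.544,0,0.6145],[0.497,-0.544,0,0.6145],[0.497,-0.544,0,0.6145]], "jaw": 0.085}}

```text
clock: 1.1
tool_pos: [417.0, -135.5, 250.3]
orientation: [0.0, 0.993, -0.118, 0.0]
wrist_force: [1.5, -0.9, -0.1]
width: 0.995
```

```bash
python3 -c "
from h import *
go(501,85.7,250,-13.5)"
```

```text
at [ 417.  -135.5  250.3] yaw -13.51 t 1.1 w 0.995 F [ 1.5 -0.9 -0.1] -> shift [ 0.03   -0.2347  0.0003] roll -0.0002
```

Request:
{"name": "servo_tool", "arguments": {"motion": [[0.03,-0.235,0,0],[0.03,-0.235,0,0],[0.03,-0.235,0,0],[0.03,-0.235,0,0],[0.03,-0.235,0,0],[0.03,-0.235,0,0]]}}

```text
clock: 1.85
tool_pos: [500.3, 83.2, 249.8]
orientation: [0.001, 0.993, -0.118, -0.001]
wrist_force: [0.4, -0.5, 0.1]
width: 0.992
```

```bash
python3 -c "
from h import *
im,d,m=cap('wrist'); X=cloud(d,m);Z=X[...,2]
k=(Z>168)&(Z<195)&(abs(X[...,0]-501)<45)&(abs(X[...,1]-86)<45)
P=X[k];print(k.sum(),cv2.minAreaRect(P[:,:2].astype(np.float32)),np.median(P[:,2]))
go(501,85.7,174,-13.5)"
```

```text
1017 ((502.25201416015625, 83.62008666992188), (15.933979988098145, 39.50895690917969), 76.52326965332031) 179.4950329681132
at [500.3  82.5 249.9] yaw -13.6 t 1.9 w 0.995 F [-0.1 -0.4 -0.6] -> shift [-0.     -0.0033  0.0759] roll -0.0017
```

Request:
{"name": "servo_tool", "arguments": {"motion": [[0.001,-0.002,0.04,0],[0.001,-0.002,0.065,0],[0.001,-0.002,0.076,0],[0.001,-0.002,0.076,0],[0.001,-0.002,0.076,0]]}}

```text
clock: 2.52
tool_pos: [502.9, 85.5, 175.3]
orientation: [-0.0, 0.993, -0.118, 0.001]
wrist_force: [0.5, -0.3, 0.1]
width: 0.995
```

Request:
{"name": "servo_tool", "arguments": {"motion": [[0,0,0,0],[0,0,0,0],[0,0,0,0],[0,0,0,0],[0,0,0,0],[0,0,0,0],[0,0,0,0]], "jaw": 0.0, "squeeze": 40}}

```text
clock: 3.4
tool_pos: [502.2, 85.6, 174.3]
orientation: [0.0, 0.993, -0.118, -0.0]
wrist_force: [-0.4, -1.5, -0.1]
width: 0.178
```

Request:
{"name": "servo_tool", "arguments": {"motion": [[0,0,-0.02,0],[0,0,-0.045,0],[0,0,-0.07,0],[0,0,-0.09,0],[0,0,-0.09,0],[0,0,-0.09,0]]}}

```text
clock: 4.15
tool_pos: [501.6, 85.6, 263.2]
orientation: [0.0, 0.993, -0.118, -0.001]
wrist_force: [-0.6, -0.6, -2.3]
width: 0.179
```

```bash
python3 -c "
from h import *
go(467,-110,264,-11.5)"
```

```text
at [501.6  85.6 263.2] yaw -13.5 t 4.15 w 0.179 F [-0.6 -0.6 -2.3] -> shift [ 0.012   0.1983 -0.0006] roll -0.0349
```

Request:
{"name": "servo_tool", "arguments": {"motion": [[0.002,0.03,0,0],[0.004,0.07,0,0],[0.007,0.115,0,0],[0.01,0.16,0,0],[0.012,0.19,0,0],[0.012,0.2,0,0],[0.012,0.2,0.03,0],[0.012,0.2,0.06,0]]}}

```text
clock: 5.15
tool_pos: [467.3, -110.4, 203.2]
orientation: [-0.0, 0.993, -0.117, 0.0]
wrist_force: [0.3, -0.6, -1.8]
width: 0.182
```

Request:
{"name": "servo_tool", "arguments": {"motion": [[0,0,0.04,0],[0,0,0.075,0],[0,0,0.1,0],[0,0,0.11,0],[0,0,0.113,0],[0,0,0.113,0]]}}

```text
clock: 5.9
tool_pos: [467.8, -111.4, 91.8]
orientation: [-0.0, 0.993, -0.117, 0.0]
wrist_force: [-0.1, -0.5, -1.0]
width: 0.177
```

```bash
python3 -c "
from h import *
go(467,-110,84.3,-13.5)"
```

```text
at [ 467.8 -111.4   91.8] yaw -13.49 t 5.9 w 0.177 F [-0.1 -0.5 -1. ] -> shift [-0.0011 -0.0012  0.0075] roll 0.0002
```

Request:
{"name": "servo_tool", "arguments": {"motion": [[0,0,0.003,0],[0,0,0.005,0],[0,0,0.0065,0],[0,0,0.0075,0],[0,0,0.0082,0],[0,0,0.0082,0]]}}

```text
clock: 6.65
tool_pos: [467.2, -111.9, 84.0]
orientation: [0.0, 0.993, -0.118, -0.0]
wrist_force: [-3.1, -1.0, 12.0]
width: 0.176
```

Request:
{"name": "servo_tool", "arguments": {"motion": [[0,0,0,0],[0,0,0,0],[0,0,0,0],[0,0,0,0],[0,0,0,0]], "jaw": 0.085}}

```text
clock: 7.28
tool_pos: [467.2, -111.6, 83.0]
orientation: [0.0, 0.993, -0.118, -0.0]
wrist_force: [-0.7, -0.4, -0.0]
width: 0.994
```

Request:
{"name": "servo_tool", "arguments": {"motion": [[0,0,-0.02,0],[0,0,-0.06,0],[0,0,-0.12,0],[0,0,-0.17,0],[0,0,-0.17,0],[0,0,-0.17,0]]}}

```text
clock: 8.02
tool_pos: [466.7, -111.5, 252.6]
orientation: [0.0, 0.993, -0.118, -0.0]
wrist_force: [-0.1, -0.8, -0.5]
width: 0.997
```

```bash
python3 - <<'E'
from h import *
im,d,m=cap('top'); X=cloud(d,m);Z=X[...,2]; cv2.imwrite('pics/t2.png',cv2.resize(im[170:300,200:370],None,fx=4.5,fy=4.5,interpolation=cv2.INTER_CUBIC))
sub=(abs(X[...,0]-500)<45)&(abs(X[...,1]-84)<45)
P=X[sub&(Z>125)&(Z<150)]; print(len(P)); 
if len(P)>3: print(cv2.minAreaRect(P[:,:2].astype(np.float32)),np.median(P[:,2]))
go(501.5,84,260,-11.2)
E
```

```text
44
((503.1123962402344, 82.74861907958984), (15.772136688232422, 15.101078987121582), 76.74190521240234) 135.9855314552005
at [ 466.3 -111.5  251.9] yaw -13.5 t 8.07 w 0.991 F [ 0.8 -0.1 -0.3] -> shift [-0.0114 -0.1983 -0.0081] roll -0.0402
```

View pics/t2.png

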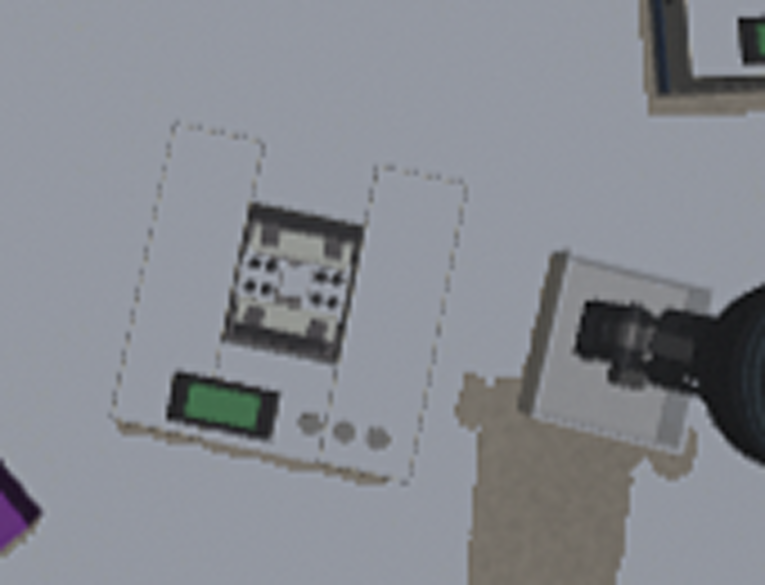

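The cover now sits flat on the bench at crop (620,350). The block's post shows at crop (295,283), between the two bars at (300,240) and (285,320). I'll move above the post and measure it with the wrist camera.

Request:
{"name": "servo_tool", "arguments": {"motion": [[-0.001,-0.04,0,-0.04],[-0.003,-0.09,0,-0.04],[-0.006,-0.14,0,-0.04],[-0.009,-0.18,0,-0.04],[-0.01,-0.198,0,-0.04],[-0.01,-0.198,0,-0.04],[-0.01,-0.198,0,-0.04]]}}

```text
clock: 8.95
tool_pos: [503.4, 81.2, 252.5]
orientation: [0.001, 0.995, -0.099, -0.001]
wrist_force: [-1.1, -0.6, -1.0]
width: 0.998
```

```bash
cat > meas.py <<'E'
from h import *
import sys
im,d,m=cap('wrist'); X=cloud(d,m);Z=X[...,2]
cv2.imwrite('pics/%s.png'%sys.argv[1],im)
def r(lo,hi,w):
    P=X[(Z>lo)&(Z<hi)&(abs(X[...,0]-503)<w)&(abs(X[...,1]-83)<w)]
    if len(P)>5: print(lo,hi,len(P),cv2.minAreaRect(P[:,:2].astype(np.float32)),np.median(P[:,2]).round(2))
    return P
P=r(130,150,30); print(proj([503,83,138],m))
r(94,102,45); r(86,93.5,130)
# heater-frame x profile of lips
a=np.radians(-11.2);P=X[(Z>94)&(Z<102)&(abs(X[...,0]-503)<45)&(abs(X[...,1]-83)<45)]
xh=(P[:,0]-503.6)*np.cos(a)+(P[:,1]-83)*np.sin(a); yh=-(P[:,0]-503.6)*np.sin(a)+(P[:,1]-83)*np.cos(a)
k=abs(yh)>14;xh=xh[k]
if k.sum()>9: print('lip inner edges',np.percentile(xh[xh<0],[1,98]),np.percentile(xh[xh>0],[2,99]))
go(503,83,125,-11.2)
E
python3 meas.py w1
```

```text
130 150 295 ((504.5542297363281, 81.07563781738281), (15.314553260803223, 15.731846809387207), 78.82195281982422) 137.54
(np.float64(248.41437451157483), np.float64(191.45924031805006))
94 102 1254 ((503.8721923828125, 81.06145477294922), (55.37388229370117, 55.38385009765625), 78.8162612915039) 97.31
86 93.5 18693 ((493.9061279296875, 82.84065246582031), (170.41876220703125, 170.06991577148438), 78.67176055908203) 89.72
lip inner edges [-26.50598676 -12.20230187] [13.96153273 28.20397943]
at [503.5  81.2 252.7] yaw -11.37 t 9.0 w 0.995 F [ 0.3 -0.3  0.5] -> shift [-0.0008 -0.0019  0.1277] roll -0.0029
```

View pics/w1.png

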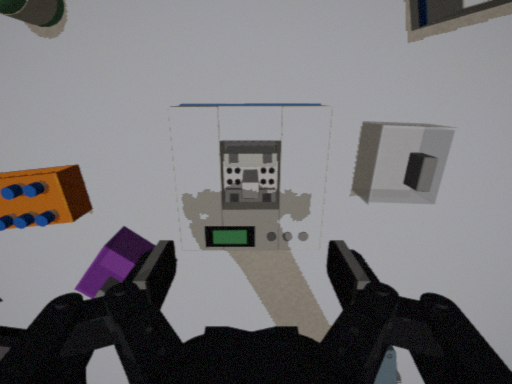

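The wrist view shows the post at (250,176) between the two bars, and the cover flat on the bench at (400,160). Heater yaw is −11.2° and the lips' inner edges are ±13 mm apart. I'll descend onto the post.

Request:
{"name": "servo_tool", "arguments": {"motion": [[0.0005,-0.001,0.03,0],[0.0005,-0.001,0.075,0],[0.0005,-0.001,0.11,0],[0.0005,-0.001,0.126,0],[0.0005,-0.001,0.128,0],[0.0005,-0.001,0.128,0]]}}

```text
clock: 9.75
tool_pos: [505.3, 84.1, 126.2]
orientation: [-0.0, 0.995, -0.098, 0.001]
wrist_force: [0.4, 1.1, 1.0]
width: 0.994
```

Request:
{"name": "servo_tool", "arguments": {"motion": [[0,0,0,0],[0,0,0,0],[0,0,0,0],[0,0,0,0],[0,0,0,0],[0,0,0,0],[0,0,0,0]], "jaw": 0.0, "squeeze": 30}}

```text
clock: 10.62
tool_pos: [504.3, 84.0, 125.0]
orientation: [0.0, 0.995, -0.098, -0.0]
wrist_force: [0.3, -1.0, -2.0]
width: 0.179
```

```bash
python3 -c "
from h import *
go(503.6,82,125,-11.2); print(arm.state()['torque'])"
```

```text
at [504.3  84.  125. ] yaw -11.22 t 10.62 w 0.179 F [ 0.3 -1.  -2. ] -> shift [-0.0003  0.0021  0.    ] roll -0.0003
[-0.21641852  0.04874035  0.02917262]
```

Request:
{"name": "servo_tool", "arguments": {"motion": [[-0.002,0,0,0],[-0.004,0,0,0],[-0.006,0,0,0],[-0.008,0,0,0],[-0.01,0,0,0],[-0.012,0,0,0],[-0.0135,0,0,0],[-0.0135,0,0,0]]}}

```text
clock: 11.62
tool_pos: [497.7, 85.3, 126.5]
orientation: [-0.001, 0.995, -0.099, 0.006]
wrist_force: [16.4, -5.8, -11.0]
width: 0.18
```

```bash
cat > st.py <<'E'
from h import *
s=arm.state(); a=np.radians(-11.2); R=np.array([[np.cos(a),np.sin(a)],[-np.sin(a),np.cos(a)]])
print('F heater xy',(R@s['wrist_force'][:2]).round(1),s['wrist_force'][2].round(1),'TCP heater',(R@(s['tool_pos'][:2]-[503.9,82.2])).round(1),s['tool_pos'][2].round(1),s['clock'],s['width'],s['torque'].round(2))
E
python3 st.py; python3 - <<'E'
from h import *
for n in('wrist','scene'):
    im,d,m=cap(n); u,v=proj([504,83,110],m); print(u,v); u=int(u);v=int(v);h=60 if n=='scene' else 75
    u=min(max(u,h),512-h);v=min(max(v,h),384-h)
    c=im[v-h:v+h,u-h:u+h]; globals()[n]=cv2.resize(c,(400,400),interpolation=cv2.INTER_CUBIC)
cv2.imwrite('pics/r1.png',np.hstack([wrist,scene]))
E
```

```text
F heater xy [17.2 -2.5] -11.0 TCP heater [-6.7  1.8] 126.5 11.625 0.17960324072644226 [-1.37 -3.66  0.08]
251.86318994471102 234.84811933589336
237.5553800558896 175.60339865299787
```

View pics/r1.png

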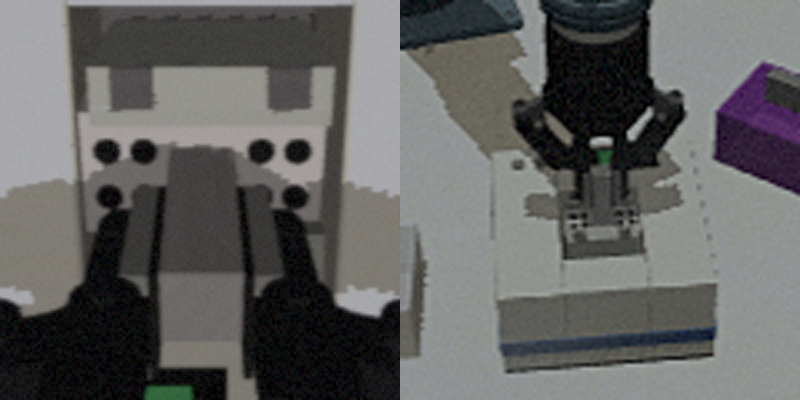

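Only half of the commanded shift was reached because the arm is compliant. The TCP is at −6.7 mm with 17 N on it. I'll continue gently.

Request:
{"name": "servo_tool", "arguments": {"motion": [[-0.002,0,0.0005,0],[-0.0035,0,0.001,0],[-0.005,0,0.0015,0],[-0.006,0,0.002,0],[-0.006,0,0.002,0],[-0.006,0,0.002,0]]}}

```text
clock: 12.48
tool_pos: [493.7, 86.3, 126.3]
orientation: [-0.001, 0.995, -0.099, 0.008]
wrist_force: [14.2, -8.0, 5.2]
width: 0.18
```

```bash
python3 st.py
```

```text
F heater xy [15.5 -5.1] 5.2 TCP heater [-10.8   2. ] 126.3 12.475 0.17998338633635622 [-2.03 -3.42  0.11]
```

Request:
{"name": "servo_tool", "arguments": {"motion": [[-0.001,0.0005,0,0],[-0.002,0.001,0,0],[-0.003,0.0015,0,0],[-0.004,0.0015,0,0],[-0.004,0.0015,0,0],[-0.004,0.0015,0,0]]}}

```text
clock: 13.22
tool_pos: [489.8, 86.9, 126.6]
orientation: [-0.002, 0.995, -0.099, 0.009]
wrist_force: [14.2, -4.3, 6.3]
width: 0.181
```

```bash
python3 st.py
```

```text
F heater xy [14.7 -1.4] 6.3 TCP heater [-14.7   1.9] 126.6 13.225 0.1813303473106115 [-1.33 -3.39  0.03]
```

Request:
{"name": "servo_tool", "arguments": {"motion": [[-0.0005,0,0,0],[-0.001,0,0,0],[-0.001,0,0,0]]}}

```text
clock: 13.6
tool_pos: [489.0, 87.0, 126.6]
orientation: [-0.002, 0.995, -0.099, 0.009]
wrist_force: [15.7, -5.2, 5.9]
width: 0.179
```

```bash
python3 st.py; cat > lip.py <<'E'
from h import *
import sys
a=np.radians(-11.2)
for n,o in(('wrist',(504.3,81.1)),('top',(503.1,82.75))):
    im,d,m=cap(n); X=cloud(d,m);Z=X[...,2]
    if len(sys.argv)>1: cv2.imwrite('pics/%s_%s.png'%(sys.argv[1],n),im)
    xh=(X[...,0]-o[0])*np.cos(a)+(X[...,1]-o[1])*np.sin(a); yh=-(X[...,0]-o[0])*np.sin(a)+(X[...,1]-o[1])*np.cos(a)
    for s in(-1,1):
        for lo,hi in((-28,-12),(12,28)):
            k=(Z>95)&(Z<100)&(yh>lo)&(yh<hi)&(s*xh>8)&(s*xh<40); v=xh[k]
            if k.sum()>8: print(n,'front' if s<0 else 'rear','y',lo,k.sum(),np.percentile(v,[3,97]).round(1),'z',np.median(Z[k]).round(1))
E
python3 lip.py
```

```text
F heater xy [16.4 -2. ] 5.9 TCP heater [-15.6   1.8] 126.6 13.6 0.17940716916002844 [-1.4  -3.54  0.09]
wrist front y -28 124 [-32.8 -19.8] z 97.2
wrist front y 12 12 [-21.7 -19.2] z 96.8
wrist rear y -28 637 [13.  26.9] z 97.5
wrist rear y 12 626 [13.  26.9] z 97.3
```

Wrist depth works as a bar gauge: the front lip's inner edge has gone from −13 to about −19.8, which is roughly 6.5 mm pushed. I'll go a touch more, then bring it upright and across to the rear.

Request:
{"name": "servo_tool", "arguments": {"motion": [[-0.0005,0,0,0],[-0.001,0,0,0],[0.002,0,0,0],[0.005,0,0,0],[0.008,0,0,0],[0.011,0,0,0],[0.014,0,0,0],[0.017,0,0,0]]}}

```text
clock: 14.7
tool_pos: [497.2, 85.4, 124.7]
orientation: [-0.001, 0.995, -0.097, 0.001]
wrist_force: [-2.8, 1.7, 15.0]
width: 0.18
```

```bash
python3 st.py; python3 lip.py
```

```text
F heater xy [-3.1  1.1] 15.0 TCP heater [-7.2  1.9] 124.7 14.7 0.17985357564953108 [ 0.37  1.08 -0.03]
wrist front y -28 44 [-28.4 -19.8] z 97.2
wrist rear y -28 610 [13.3 26.9] z 97.4
wrist rear y 12 605 [13.4 27. ] z 97.4
```

Request:
{"name": "servo_tool", "arguments": {"motion": [[0.003,0,-0.0005,0],[0.006,0,-0.001,0],[0.009,0,-0.0015,0],[0.012,0,-0.002,0],[0.015,0,-0.002,0],[0.018,0,-0.002,0],[0.021,0,-0.002,0],[0.023,0,-0.002,0]]}}

```text
clock: 15.8
tool_pos: [513.1, 82.0, 124.1]
orientation: [0.0, 0.995, -0.097, -0.006]
wrist_force: [-16.3, 5.0, 11.4]
width: 0.182
```

```bash
python3 st.py; python3 lip.py
```

```text
F heater xy [-17.    1.7] 11.4 TCP heater [9.1 1.6] 124.1 15.8 0.18208677114728788 [ 1.18  3.6  -0.02]
wrist rear y -28 601 [16.6 30.9] z 97.4
wrist rear y 12 583 [16.8 30.9] z 97.4
```

Request:
{"name": "servo_tool", "arguments": {"motion": [[0.0015,0,0,0],[0.003,0,-0.0005,0],[0.0045,0,-0.0005,0],[0.006,0,-0.0005,0],[0.0065,0,-0.0005,0],[0.0065,0,-0.0005,0]]}}

```text
clock: 16.65
tool_pos: [518.9, 80.8, 124.2]
orientation: [0.0, 0.995, -0.096, -0.007]
wrist_force: [-15.2, 5.2, 8.1]
width: 0.18
```

```bash
python3 st.py; python3 lip.py
```

```text
F heater xy [-15.9   2.1] 8.1 TCP heater [15.   1.6] 124.2 16.65 0.17977109035820676 [ 1.18  3.55 -0.02]
wrist rear y -28 571 [19.9 33.7] z 97.5
wrist rear y 12 571 [19.8 33.8] z 97.4
```

Request:
{"name": "servo_tool", "arguments": {"motion": [[0.0007,0,0,0],[-0.002,0,0,0],[-0.006,0,0,0],[-0.01,0,0,0],[-0.014,0,0,0],[-0.018,0,0,0],[-0.022,0,0,0],[-0.022,0,0,0]]}}

```text
clock: 17.75
tool_pos: [504.3, 82.9, 125.9]
orientation: [-0.0, 0.995, -0.098, 0.0]
wrist_force: [4.3, 0.3, -1.1]
width: 0.183
```

```bash
python3 st.py; python3 lip.py a1
```

```text
F heater xy [4.2 1.1] -1.1 TCP heater [0.3 0.8] 125.9 17.75 0.18283822629168756 [-0.13 -1.26  0.01]
wrist rear y -28 598 [20.2 33.8] z 97.4
wrist rear y 12 621 [19.6 33.9] z 97.4
```

View pics/a1_wrist.png

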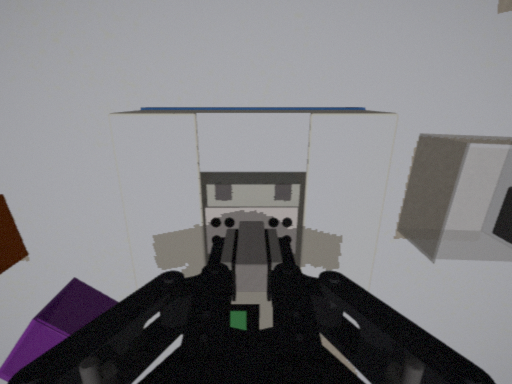

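The wrist view shows the block upright with the rear bar pushed back at (250,195), and the post between the fingers at (252,260). Next I'll measure the block's tilt from its top face.

```bash
cat > tilt.py <<'E'
from h import *
a=np.radians(-11.2);s=arm.state();o=s['tool_pos'];zt=o[2]-37.5
im,d,m=cap('wrist'); X=cloud(d,m);Z=X[...,2]
xh=(X[...,0]-o[0])*np.cos(a)+(X[...,1]-o[1])*np.sin(a); yh=-(X[...,0]-o[0])*np.sin(a)+(X[...,1]-o[1])*np.cos(a)
k=(abs(Z-zt)<5)&(abs(yh)<30)&(xh>3)&(xh<25)
k&=~((Z>95)&(zt<92))
P=np.c_[xh[k],yh[k],Z[k]]
for _ in range(4):
    c=np.linalg.lstsq(np.c_[P[:,:2],np.ones(len(P))],P[:,2],rcond=None)[0]; r=P[:,2]-np.c_[P[:,:2],np.ones(len(P))]@c; P=P[abs(r)<max(1,2*r.std())]
print('tilt towards +x',-c[0].round(4),'about x',c[1].round(4),'z0',c[2].round(2),len(P),'x range',np.percentile(P[:,0],[1,99]).round(1),'y',np.percentile(P[:,1],[1,99]).round(1),'rms',r.std().round(2),'zexp',zt.round(1))
E
python3 tilt.py
```

```text
tilt towards +x 0.0253 about x -0.0007 z0 90.2 1454 x range [ 3.3 16.2] y [-29.4  28.5] rms 0.49 zexp 88.2
```

Still 0.025 rad towards +x, so I'll nudge it upright.

Request:
{"name": "servo_tool", "arguments": {"motion": [[-0.001,0,0,0],[-0.002,0,0,0],[-0.003,0,0,0],[-0.0035,0,0,0],[-0.0035,0,0,0]]}}

```text
clock: 18.52
tool_pos: [500.7, 83.5, 125.6]
orientation: [-0.0, 0.995, -0.098, 0.0]
wrist_force: [5.2, -0.3, -0.5]
width: 0.18
```

```bash
python3 st.py; python3 tilt.py; python3 lip.py
```

```text
F heater xy [5.2 0.7] -0.5 TCP heater [-3.4  0.6] 125.6 18.525 0.18021312625671226 [-0.02 -1.42  0.03]
tilt towards +x 0.0024 about x 0.0002 z0 90.15 1671 x range [ 3.2 18. ] y [-29.5  28.6] rms 0.61 zexp 88.1
wrist rear y -28 623 [20.  33.8] z 97.4
wrist rear y 12 607 [20.1 33.9] z 97.4
```

Upright now (0.002 rad). I'll firm the grip and lift slowly, watching the force.

Request:
{"name": "servo_tool", "arguments": {"motion": [[0,0,0,0],[0,0,0,0],[0,0,-0.001,0],[0,0,-0.002,0],[0,0,-0.003,0],[0,0,-0.004,0],[0,0,-0.005,0],[0,0,-0.006,0]], "squeeze": 60}}

```text
clock: 19.68
tool_pos: [500.3, 82.7, 130.8]
orientation: [0.0, 0.995, -0.098, -0.0]
wrist_force: [7.1, -0.7, -8.6]
width: 0.176
```

```bash
python3 st.py; python3 tilt.py; python3 lip.py
```

```text
F heater xy [7.1 0.7] -8.6 TCP heater [-3.6 -0.2] 130.8 19.675 0.17649057644913402 [-0.26 -1.82  0.06]
tilt towards +x -0.0638 about x 0.0001 z0 94.61 1760 x range [ 3.3 24.6] y [-29.4  28.5] rms 0.65 zexp 93.3
wrist front y -28 28 [-16.9  -8.1] z 95.4
wrist front y 12 37 [-18.8  -8.1] z 95.3
wrist rear y -28 762 [ 8.7 33.7] z 97.1
wrist rear y 12 745 [ 8.9 33.7] z 97.2
```

```bash
cat > tilt.py <<'E'
from h import *
a=np.radians(-11.2);s=arm.state();o=s['tool_pos'].copy();O=np.array([504.1,82.2])
im,d,m=cap('wrist'); X=cloud(d,m);Z=X[...,2]
xh=(X[...,0]-O[0])*np.cos(a)+(X[...,1]-O[1])*np.sin(a); yh=-(X[...,0]-O[0])*np.sin(a)+(X[...,1]-O[1])*np.cos(a)
def fit(k,n,tol=1.0):
    P=np.c_[xh[k],yh[k],Z[k]]
    if len(P)<30: print(n,'few');return
    c=np.r_[0,0,np.median(P[:,2])]
    for _ in range(5):
        r=P[:,2]-np.c_[P[:,:2],np.ones(len(P))]@c; Q=P[abs(r)<(3 if _==0 else tol)]
        c=np.linalg.lstsq(np.c_[Q[:,:2],np.ones(len(Q))],Q[:,2],rcond=None)[0]
    print(n,'tilt+x',-c[0].round(4),'c1',c[1].round(4),'z0',c[2].round(2),len(Q),'x',np.percentile(Q[:,0],[1,99]).round(1),'y',np.percentile(Q[:,1],[1,99]).round(1))
zt=o[2]-36.5
fit((abs(Z-90)<3)&(abs(yh)>38)&(abs(yh)<80)&(xh>0)&(xh<70),'heater')
fit((abs(Z-97.3)<3)&(abs(yh)<28)&(xh>21)&(xh<33),'lip')
fit((abs(Z-zt)<5)&(abs(yh)<29)&(abs(yh)>9)&(xh>2)&(xh<14),'blocktop')
for y0 in(-20,20):
    k=(abs(yh-y0)<1.5)&(xh>0)&(xh<40); b=np.round(xh[k]); print(y0,[(int(x),Z[k][b==x].mean().round(1)) for x in np.unique(b)])
E
python3 tilt.py
```

```text
heater tilt+x -0.0001 c1 -0.0005 z0 89.76 12671 x [ 0.9 69.4] y [-79.2  79.2]
lip tilt+x -0.0136 c1 0.0003 z0 97.04 1424 x [21.2 32.7] y [-27.3  26.2]
blocktop tilt+x -0.0003 c1 -0.0003 z0 95.45 921 x [ 2.2 13.9] y [-28.6  28.4]
-20 [(0, np.float64(95.0)), (1, np.float64(94.8)), (2, np.float64(104.2)), (3, np.float64(130.7)), (4, np.float64(127.4)), (5, np.float64(95.2)), (6, np.float64(95.2)), (7, np.float64(95.2)), (8, np.float64(158.9)), (9, np.float64(158.1)), (10, np.float64(95.3)), (11, np.float64(104.3)), (12, np.float64(175.4)), (13, np.float64(187.4)), (14, np.float64(176.3)), (15, np.float64(202.6)), (16, np.float64(207.6)), (17, np.float64(207.9)), (18, np.float64(210.2)), (20, np.float64(97.2)), (21, np.float64(97.5)), (22, np.float64(97.5)), (23, np.float64(97.2)), (24, np.float64(97.5)), (25, np.float64(97.9)), (26, np.float64(97.7)), (27, np.float64(97.8)), (28, np.float64(97.6)), (29, np.float64(97.4)), (30, np.float64(97.7)), (31, np.float64(97.8)), (32, np.float64(97.9)), (33, np.float64(97.5)), (34, np.float64(83.6)), (35, np.float64(93.2)), (40, np.float64(89.1))]
20 [(0, np.float64(95.2)), (1, np.float64(95.2)), (2, np.float64(103.8)), (3, np.float64(126.8)), (4, np.float64(129.5)), (5, np.float64(95.5)), (6, np.float64(117.0)), (7, np.float64(166.1)), (8, np.float64(167.6)), (9, np.float64(159.5)), (10, np.float64(95.3)), (11, np.float64(95.4)), (12, np.float64(132.0)), (13, np.float64(179.5)), (14, np.float64(155.7)), (15, np.float64(201.7)), (16, np.float64(206.3)), (20, np.float64(96.9)), (21, np.float64(97.4)), (22, np.float64(97.3)), (23, np.float64(97.2)), (24, np.float64(97.5)), (25, np.float64(98.1)), (26, np.float64(98.0)), (27, np.float64(97.6)), (28, np.float64(97.5)), (29, np.float64(98.0)), (30, np.float64(97.8)), (31, np.float64(97.9)), (32, np.float64(97.7)), (33, np.float64(97.8)), (34, np.float64(83.6)), (35, np.float64(91.0))]
```

The block is upright (tilt 0.000 against the heater plane) and its top is already above the lips' undersides. It sits about 2.5 mm towards the front bar, so I'll recentre it and then draw it up.

Request:
{"name": "servo_tool", "arguments": {"motion": [[0.001,0,0,0],[0.002,0,-0.001,0],[0.0025,0,-0.002,0],[0.0025,0,-0.004,0],[0.0025,0,-0.006,0],[0.0025,0,-0.008,0],[0.0025,0,-0.01,0],[0.0025,0,-0.01,0]]}}

```text
clock: 20.88
tool_pos: [503.2, 82.9, 141.8]
orientation: [-0.0, 0.995, -0.098, 0.0]
wrist_force: [-0.2, 0.9, -3.3]
width: 0.178
```

```bash
python3 st.py; python3 tilt.py|head -3
```

```text
F heater xy [-0.4  0.9] -3.3 TCP heater [-0.8  0.6] 141.8 20.875 0.17820298483028071 [-0.02 -0.01 -0.03]
heater tilt+x -0.0001 c1 -0.0005 z0 89.76 11118 x [ 0.9 69.7] y [-79.1  79.1]
lip tilt+x 0.0008 c1 0.0022 z0 97.44 1255 x [21.1 32.9] y [-27.6  26.2]
blocktop tilt+x -0.0096 c1 -0.0004 z0 106.13 922 x [ 2.1 13.9] y [-28.5  28.6]
```

Free hanging, with only the block's weight on the wrist. I'll lift about 62 mm so its underside is about 23 mm above the heater's top.

Request:
{"name": "servo_tool", "arguments": {"motion": [[0,0,-0.008,0],[0,0,-0.018,0],[0,0,-0.03,0],[0,0,-0.042,0],[0,0,-0.053,0],[0,0,-0.06,0],[0,0,-0.062,0],[0,0,-0.062,0]]}}

```text
clock: 21.92
tool_pos: [503.0, 82.9, 203.4]
orientation: [0.0, 0.995, -0.098, -0.0]
wrist_force: [-0.3, -0.6, -3.0]
width: 0.177
```

Request:
{"name": "servo_tool", "arguments": {"motion": [[0,0,0,0],[0,0,0,0],[0,0,0,0]]}}

```text
clock: 22.3
tool_pos: [503.0, 82.9, 203.4]
orientation: [0.0, 0.995, -0.098, -0.0]
wrist_force: [-0.4, 0.4, -2.9]
width: 0.178
```

```bash
python3 st.py; python3 tilt.py|head -3; python3 lip.py; python3 - <<'E'
from h import *
im,d,m=cap('scene'); 
cv2.imwrite('pics/fin.png',cv2.resize(im[90:290,150:400],(800,600),interpolation=cv2.INTER_CUBIC)[:,:800])
# bystander check vs start
im0=np.load('/tmp/scene.npz')['im']
for n,lo,hi in(('orange',(5,150,80),(20,255,255)),('green',(60,80,20),(85,255,200)),('purple',(130,100,40),(160,255,255))):
    for I in(im0,im):
        k=cv2.inRange(cv2.cvtColor(I,cv2.COLOR_BGR2HSV),lo,hi); k[:,:260]=0; v,u=np.nonzero(k); print(n,len(u),u.mean().round(1),v.mean().round(1))
E
```

```text
F heater xy [-0.4  0.3] -2.9 TCP heater [-1.   0.5] 203.4 22.3 0.17776879178262717 [ 0.    0.   -0.04]
heater tilt+x -0.0 c1 -0.0002 z0 89.75 6272 x [ 0.9 69.6] y [-79.1  79.2]
lip tilt+x -0.0041 c1 -0.0001 z0 97.19 726 x [21.1 32.9] y [-27.3  26.3]
blocktop tilt+x -0.0214 c1 -0.0015 z0 167.65 916 x [ 2.1 13.8] y [-28.6  28.5]
wrist rear y -28 302 [19.9 33.9] z 97.4
wrist rear y 12 295 [20.  33.7] z 97.4
orange 716 341.0 178.8
orange 753 341.1 179.2
green 395 347.0 225.7
green 404 346.0 224.4
purple 852 291.2 153.8
purple 898 291.6 154.1
```

View pics/fin.png

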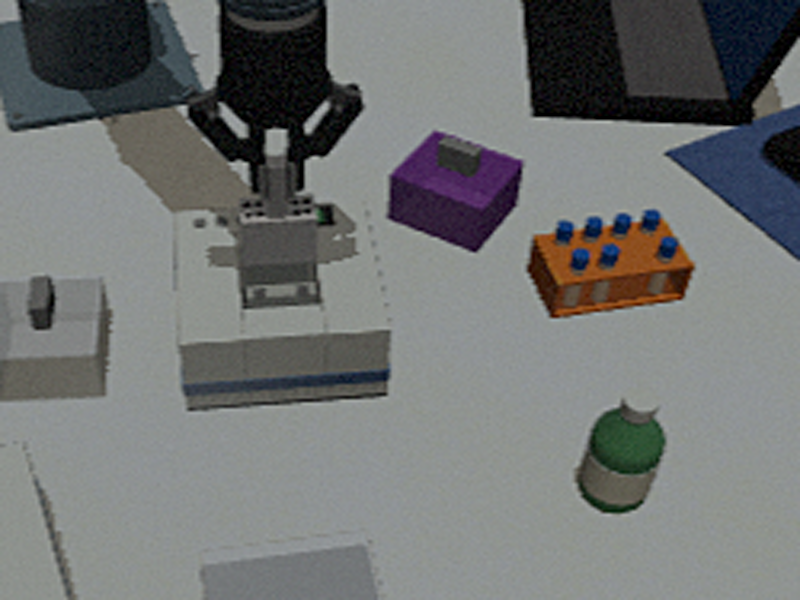

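The final view shows the block hanging upright at (275,240) above its well. The cover sits flat at (40,335), and the rack, bottle and purple cover haven't moved. I'll firm the grip and check whether the 0.02 rad tilt is creeping.

Request:
{"name": "servo_tool", "arguments": {"motion": [[0,0,0,0],[0,0,0,0],[0,0,0,0],[0,0,0,0],[0,0,0,0],[0,0,0,0],[0,0,0,0],[0,0,0,0]], "squeeze": 90}}

```text
clock: 23.5
tool_pos: [503.1, 82.9, 203.6]
orientation: [0.0, 0.995, -0.098, -0.0]
wrist_force: [0.9, -0.3, -3.9]
width: 0.172
```

```bash
python3 st.py; python3 tilt.py|head -3; python3 - <<'E'
from h import *
im,d,m=cap('top');X=cloud(d,m);Z=X[...,2]
P=X[(abs(X[...,0]-467)<70)&(abs(X[...,1]+111)<70)&(Z>54)&(Z<66)];print('cover top',len(P),np.percentile(P[:,2],[3,50,97]),cv2.minAreaRect(P[:,:2].astype(np.float32)))
s=arm.state();print(s['dq'].round(4));arm.hand_in()
E
```

```text
F heater xy [ 0.9 -0.1] -3.9 TCP heater [-0.9  0.6] 203.6 23.5 0.17150320620574186 [ 0.04 -0.05  0.01]
heater tilt+x -0.0005 c1 -0.0005 z0 89.76 6229 x [ 0.8 69.7] y [-79.2  79.2]
lip tilt+x -0.021 c1 -0.0 z0 96.76 704 x [21.1 32.9] y [-27.4  26.3]
blocktop tilt+x -0.0101 c1 -0.0001 z0 167.86 916 x [ 2.1 13.9] y [-28.6  28.5]
cover top 1186 [55.34397008 58.5120795  61.71406808] ((466.3672790527344, -111.0374755859375), (90.78236389160156, 99.9639663696289), 76.7574234008789)
[ 0.0008 -0.     -0.0007 -0.0009 -0.0001  0.0007 -0.0008]
the job is handed in; nothing more can be done
```

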